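# Switch on the glass kiln behind its push-to-release flap

## Task

Switch the kiln on at its console: press the sloping aluminium flap in at its ribbed pad until the catch lets go and the flap springs ajar, then swing it right up and back until it rests on its stop. Turn the bar-handled main switch behind it clockwise all the way to its stop, let go, and leave the flap standing open; do not disturb the things lying around on the bench.

Things in the scene. Friction and masses are not known exactly. Their poses are not given: they have to be found in the camera images.
- console: Grey control console of the kiln, fixed; 245 mm deep (x), 322 wide (y), 162 high. Origin: centre of underside; x from its low front to its back, y to the robot's left. The front slopes up and back at 25 degrees from a lip (120 mm before the origin, 75 up) over 200 mm, then a level top. Flush in the slope an aluminium flap, with 60 mm of casing on either side of it and 24 mm below it.
- flap (a joint): Angle (rad) of the flap. 0: shut, flush, caught. Negative: pressed in, dead stop at -0.045 (6 mm at the pad). Pressed in 3 to 5 mm (7 to 13 N) for 0.2 s the catch lets go; the press ended, the flap springs to 0.2 to 0.45 and hangs there. It must be carried on, with under 1 N at its edge: left below 1.75 it falls back to ajar; it stands by itself once carried to its stop at 2.25.
- flap_pad (a point): Centre of the black ribbed press pad (70 x 22 mm) on the flap's outer face, 134 mm from the hinge axis, 14 mm from the lower edge. Axes turn with the flap: x towards the hinge, y along the hinge, z out of the outer face (shut: up and towards the robot, 25 degrees from vertical). Behind the pad a 30 mm wide pin bracket stands 19 mm out of the underside.
- flap_hinge (a point): Middle of the flap's hinge axis, along the flap's upper edge; axes as flap_pad, the flap turns about y. The axis lies 4 mm out from the flap's outer face and 9 mm out from its underside.
- isolator (a joint): Angle (rad) of the main switch's bar handle, growing clockwise as seen from in front: 0 = off, bar straight up the slope (starts at 0 to 0.15); 1.047 (60 degrees) = on, at its stop. It turns against about 0.1 N m of friction and stays where it is left.
- isolator_bar (a point): Centre of the main switch's black bar handle (64 mm long, 14 wide, 26 high, on a 40 mm round collar), 25 mm below the slope's surface; its top is 12 mm below. Axes turn with it: x along the bar, y across, z out along its turning axis, square to the slope. The recess behind the flap is 152 mm (up the slope) x 200 x 50 deep; within 35 mm of the bar's axis nothing stands higher than its foot.
- bottle: Bystander: clear plastic bottle, 68 mm across, 210 high, standing beside the console (left or right). Origin at the centre of its underside.
- jar: Bystander: amber glass jar with steel lid, 74 mm across, 100 high, standing on the console's other side. Origin at the centre of its underside.
- brush: Bystander: wooden scrubbing brush, 210 mm long, 44 wide, 45 high, lying on its bristles left in front of the console. Origin under it, x from the handle to the bristles.
- roundel: Bystander: round leaded-glass panel, 170 mm across, 7 thick, lying flat on the bench right in front of the console. Origin at the centre of its underside.
- flap_edge (a point): Middle of the flap's lower, free edge, half-way through its thickness, 148 mm from the hinge axis; axes as flap_pad. Flap: aluminium plate, 196 mm wide, 5 thick, 0.3 kg, no handle. Ajar, this edge stands 30 to 65 mm clear of the slope. Under it, 45 mm left of the middle, a 12 mm spring plunger stands up to 5 mm out of the slope.

How it is judged:
By the outcome, as a careful person would: the job done as asked, in the order asked, and still so for the second after the job is handed in, with the robot touching nothing.
It also fails if it takes over 64 s, if anything falls off the work surface, if the arm or the gripper's body presses on something with over 40 N, if the wrist force passes 120 N, or if a joint passes its speed limit or range.

## Robot

A 6-joint arm with a two-finger parallel gripper is mounted at the origin on the work surface. World frame = base frame: x ahead of the robot, y to its left, z up, the work surface at z = 0. Lengths are in m, angles in rad, forces in N, time in s.
With the tool pointing down it reaches from about 0.25 to 0.85 m from the base axis. Payload 12.5 kg.
Tool frame: the origin (TCP) lies midway between the tips of the shut fingers; the grasp point (between the pads) lies grip_depth behind it (grip_depth is the distance from the TCP to the grasp point, in m); z points along the fingers, y is the line along which they close (so a half turn about z gives the same grasp; the last joint's range is limited). The gripper opens to 93 mm and grips with 3 to 60 N. Pads are 15 mm wide; open, the fingers measure 128 mm over their backs; the gripper's body (75 mm by 188 mm) begins 65 mm behind the grasp point.
Start: joints at [1.175, 0.351, 1.652, -0, 1.139, -0.085], TCP at [0.168, 0.524, 0.219] pointing down, gripper open.
Joint ranges: [-2.75, 2.75], [-0.79, 2.1], [0.01, 2.65], [-1.57, 4.71], [0.07, 3.14], [-2.87, 2.87]. Speed limits (rad/s): [2.22, 2.22, 2.79, 3.14, 3.14, 3.14].

## Interface

Orientations are given as a unit quaternion [x, y, z, w].
In Python, from plant import * gives the robot as it stands. The module is installed in compiled form; this text tells all that it offers.
- The arm moves only by the tool play_rows, never from a script. Its argument "moves" is a list of rows, each a list of 3 entries, a list of its own where there are three numbers: the shift along the tool's x, y, z in mm, then the turn about the tool's z in degrees, then the closure in counts, from 0 (fully open) to 255 (shut). In form: [[[tx, ty, tz], turn, claw], ...]. A call has 1 to 20 rows; each row is the pose to reach, as a shift and turn from the pose commanded when the call began, along the tool's axes at that moment; what a row does not reach only later rows make up. A row lasts 1/10 s, in which the tool goes at most 50 mm and 8.59 degrees, less where a joint would pass 70% of its speed; a pose out of reach is approached as far as the arm can. A call with a gripper value outside its range is refused whole. The fingers move at their own pace and stop on an object; "squeeze" is the grip in N (left out, the last holds). Time passes only in rows, so rows that repeat a pose let the fingers close. It gives the time, the measured TCP pose, the force, the opening and the grip force at its end, in the units of the state.
- observe(): the state, without advancing time (a new reading comes with each control period).
- read_camera(name): name is "scene" or "top" or "wrist"; returns the picture (384x512x3 uint8, red, green, blue); there is no depth.
- camera_model(name): a dict with "fx", "fy", "cx", "cy" (pixels), "position" and "rotation" of the camera in the world; the wrist camera has in their place "T_tool_cam" (4x4, takes a point from camera to tool coordinates, whose origin is the TCP and whose axes are the flange's). Camera axes: x right, y down, z forward; pixel columns grow to the right and rows downward; lengths in m; the calibration is good to about 2 mm. A picture is of the moment at which its call begins: read the wrist's pose just before it. camera_model takes no time and is no camera call.
- sign_off(): hands the job in; it is judged then, once.
Trained networks look in the newest picture that a camera, given by its name, has taken for a name from the list of things; names that differ only in an ending like _2 or _b are one class to them, and where a whole thing is asked for, a point or a joint stands for the part that bears it (a point fixed in the world has none). Each returns a list of dicts, best first, with "confidence" (0 to 1); they miss things now and then, are a little off and sometimes report something else, mostly with a low value. They report only what shows in the picture. A call takes as long as a camera call.
- find_in(camera, thing): "centre" ([x, y, z] in m, in the coordinates of the camera as it stood for that picture, good to about 4 mm: the middle of the surface that is visible of it).
- regions_of(camera, thing): "mask" (384x512 bool, what is visible of it).
- landmark_of(camera, thing): "centre" ([x, y, z] in m, in the coordinates of the camera as it stood for that picture, good to about 4 mm: a listed point, or the origin of a listed thing).
The state is a dict: "t": time; "qpos": joint angles; "dq": joint speeds; "tau": joint torques, N m; "tcp_pos": TCP position; "tcp_rot": TCP orientation; "force": force on the tool from outside, world axes, zero at the start; "wrist_torque": the same for the moment, N m; "width": opening from 0.0 (shut) to 1.0 (fully open); "grasp_force": force on a finger pad.
Only numpy, scipy, OpenCV 4.12 (cv2) and the standard library are available. Lean on these libraries where they do the work, as an engineer would, in place of code of your own. Each camera call takes 0.05 s, during which the arm holds its last target. There are 200 camera calls.

## Working session

There is one attempt and no reset: what is moved stays moved. The work goes in short steps, Python scripts to look and compute and a tool call to move; the robot and the scene stay as the last step left them, time stands still between calls to the robot, and variables do not carry over. Pictures are saved under pics/ and viewed, at most 10 in all, crops included, and the job is handed in when it is done.

Besides the shell and the picture viewer there is one more tool, called after "Request:" by a JSON object that holds its "api" and its "payload". play_rows: Moves the arm, as the interface text tells. Its arguments: {"type":"object","properties":{"moves":{"type":"array","items":{"type":"array"}},"squeeze":{"type":"number"}},"required":["moves"]}

```bash
mkdir -p pics; cat > h.py <<'E'
from plant import *
import numpy as np, cv2
from scipy.spatial.transform import Rotation as R
def T(cam,s=None):
    m=camera_model(cam); M=np.eye(4)
    if 'T_tool_cam' in m:
        W=np.eye(4); W[:3,:3]=R.from_quat(s['tcp_rot']).as_matrix(); W[:3,3]=s['tcp_pos']
        return W@np.array(m['T_tool_cam'])
    r=np.array(m['rotation']); M[:3,:3]=r if r.shape==(3,3) else R.from_quat(r).as_matrix(); M[:3,3]=m['position']; return M
def look(cam,name=None):
    s=observe(); im=read_camera(cam)
    if name: cv2.imwrite('pics/'+name,im[:,:,::-1])
    return T(cam,s),im
def lm(cam,M,things,f=landmark_of):
    o={}
    for t in things:
        r=f(cam,t)
        if r: 
            o[t]=(M@np.r_[r[0]['centre'],1])[:3]; print(cam,t,o[t].round(4),round(r[0]['confidence'],2))
        else: print(cam,t,'-')
    return o
E
python3 - <<'E'
from h import *
s=observe(); print(s)
for c in ['scene','top']:
    M,im=look(c,c+'0.png'); print(c,M[:3].round(3).tolist(),camera_model(c)['fx'])
    lm(c,M,['console','flap_pad','flap_hinge','flap_edge','bottle','jar','brush','roundel'])
print(camera_model('wrist'))
cv2.imwrite('pics/both.png',np.hstack([cv2.resize(cv2.imread('pics/'+c+'0.png'),(400,300)) for c in['scene','top']]))
E
```

```text
{'t': 0.0, 'qpos': array([ 1.17542009e+00,  3.51255978e-01,  1.65240566e+00, -3.05427541e-05,
        1.13909710e+00, -8.46254937e-02]), 'dq': array([-9.52691270e-05, -1.35949622e-04,  1.40389736e-03,  3.43271308e-04,
       -1.10901741e-03,  8.30594040e-04]), 'tau': array([ 6.15560039e-04, -4.97318709e+01, -2.85263622e+01,  6.99831638e-02,
        2.55348551e-02, -5.44326133e-05]), 'tcp_pos': array([0.16804155, 0.52334647, 0.21809762]), 'tcp_rot': array([ 1.54744610e-01,  9.87954334e-01, -5.69627262e-04, -1.25122058e-04]), 'force': array([-0.82641191, -0.06679026,  0.58713949]), 'wrist_torque': array([ 0.00746466, -0.01202889,  0.05931711]), 'grasp_force': 0.0, 'width': 1.00459210706368}
scene [[0.64, 0.643, -0.42, 1.091], [0.768, -0.543, 0.34, -0.525], [-0.009, -0.54, -0.841, 1.363]] 497.3028183955993
scene console [ 0.6254 -0.0713 -0.0016] 0.89
scene flap_pad [ 0.5425 -0.0941  0.0926] 0.74
scene flap_hinge [ 0.6609 -0.065   0.1548] 0.96
scene flap_edge [ 0.5302 -0.0919  0.0846] 0.66
scene bottle [6.153e-01 1.657e-01 6.000e-04] 0.61
scene jar [ 0.7071 -0.2911  0.0011] 0.88
scene br
[... 292 characters left out ...]
_hinge [ 0.6574 -0.0646  0.1526] 0.74
top flap_edge [ 0.5331 -0.0925  0.0798] 0.91
top bottle [0.6166 0.1652 0.003 ] 0.56
top jar [ 0.7058 -0.292   0.0037] 0.65
top brush [0.2614 0.3196 0.0035] 0.88
top roundel [ 0.2889 -0.3708  0.0017] 0.77
{'fx': 299.7281467088865, 'fy': 299.7281467088865, 'cx': 254.48022908331473, 'cy': 192.04620324761498, 'T_tool_cam': array([[-3.61238686e-04, -9.58440764e-01, -2.85291381e-01,
         7.96172803e-02],
       [ 9.99999713e-01, -5.36205499e-04,  5.35181348e-04,
        -9.98366281e-04],
       [-6.65914427e-04, -2.85291106e-01,  9.58440682e-01,
        -1.67007927e-01],
       [ 0.00000000e+00,  0.00000000e+00,  0.00000000e+00,
         1.00000000e+00]])}
```

View pics/both.png

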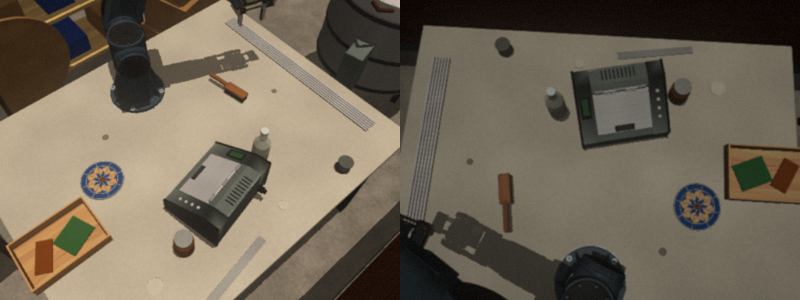

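The pictures show the console with its shut flap (top view: flap at about (625,105), black pad at (625,127)). The bottle stands on its left and the jar on its right, with the brush and roundel in front. Next I fit the console pose from the landmarks and work out the hover move.

```bash
cat >> h.py <<'E'
c25,s25=np.cos(np.radians(25)),np.sin(np.radians(25))
def slope(u,n,y=0): # u mm up the slope from lip, n out
    return np.array([-120+u*c25-n*s25,y,75+u*s25+n*c25])/1000
MODEL={'console':np.zeros(3),'flap_pad':slope(38,0),'flap_hinge':slope(172,4),'flap_edge':slope(24,-2.5)}
def fit(obs): # list of (name, world)
    A=np.array([MODEL[n] for n,_ in obs]);B=np.array([p for _,p in obs])
    a=A-A.mean(0);b=B-B.mean(0)
    yaw=np.arctan2((a[:,0]*b[:,1]-a[:,1]*b[:,0]).sum(),(a[:,:2]*b[:,:2]).sum())
    Rz=R.from_euler('z',yaw); t=B.mean(0)-Rz.apply(A.mean(0))
    print('yaw',np.degrees(yaw).round(2),'t',t.round(4),'res',((B-Rz.apply(A)-t)*1000).round(1).tolist())
    return yaw,t
def tomove(target,yaw,s=None): # tool x = -console x
    s=s or observe(); Q=R.from_quat(s['tcp_rot']); X=Q.as_matrix()
    d=X.T@(np.array(target)-s['tcp_pos'])*1000
    cur=np.arctan2(X[1,1],X[0,1]); want=yaw+np.pi/2
    turn=-np.degrees((want-cur+np.pi)%(2*np.pi)-np.pi)
    print('shift',d.round(1),'turn',round(turn,1)); return d,turn
E
python3 - <<'E'
from h import *
obs=[]
for c in ['scene','top']:
    M,im=look(c); o=lm(c,M,list(MODEL)); obs+=[(k,v) for k,v in o.items()]
    for k in ['console','flap']:
        r=regions_of(c,k)
        if r:
            m=r[0]['mask'].astype(np.uint8); cs=max(cv2.findContours(m,0,2)[0],key=cv2.contourArea)
            print(c,k,cv2.minAreaRect(cs))
yaw,t=fit(obs)
pad=R.from_euler('z',yaw).apply(MODEL['flap_pad'])+t; print(pad)
tomove(pad+[0,0,.12],yaw)
try: print(grip_depth)
except Exception as e: print(e)
# flap side-edge direction in top picture -> yaw, via intersection with slope skipped
E
```

```text
scene console [ 0.623  -0.0725 -0.0012] 0.7
scene flap_pad [ 0.5398 -0.0912  0.0931] 0.92
scene flap_hinge [ 0.6603 -0.0674  0.1558] 0.73
scene flap_edge [ 0.5322 -0.0956  0.0822] 0.91
scene console ((283.25872802734375, 240.64007568359375), (90.8626937866211, 132.32432556152344), 41.423667907714844)
scene flap ((268.42041015625, 227.30531311035156), (39.41620635986328, 74.59916687011719), 41.18592834472656)
top console [ 0.6199 -0.0664  0.0034] 0.67
top flap_pad [ 0.54   -0.0887  0.0924] 0.94
top flap_hinge [ 0.6581 -0.0627  0.1535] 0.96
top flap_edge [ 0.5341 -0.0923  0.0825] 0.55
top console ((283.99713134765625, 132.15695190429688), (100.4389419555664, 120.56802368164062), 81.5910873413086)
top flap ((284.6976013183594, 140.396484375), (56.05210494995117, 72.78578186035156), 82.33319854736328)
yaw 13.09 t [ 0.6246 -0.0712  0.0014] res [[-1.6, -1.3, -2.6], [-1.5, -0.6, 0.6], [2.4, -3.9, 3.1], [2.3, -2.5, -2.0], [-4.7, 4.7, 1.9], [-1.3, 1.9, -0.0], [0.2, 0.7, 0.8], [4.2, 0.9, -1.8]]
[ 0.54126749 -0.09056313  0.09247328]
shift [-543.1 -470.7    6.1] turn -30.9
0.0188
```

Request:
{"api": "play_rows", "payload": {"moves": [[[0,0,-50],0,255],[[-30,-26,-90],-8,255],[[-68,-59,-90],-16,255],[[-106,-92,-90],-24,255],[[-144,-125,-90],-31,255],[[-182,-158,-90],-31,255],[[-220,-191,-90],-31,255],[[-258,-224,-90],-31,255],[[-296,-257,-90],-31,255],[[-334,-290,-90],-31,255],[[-372,-323,-90],-31,255],[[-410,-356,-90],-31,255],[[-448,-389,-80],-31,255],[[-486,-421,-50],-31,255],[[-520,-450,-20],-31,255],[[-543,-471,6],-31,255],[[-543,-471,6],-31,255],[[-543,-471,6],-31,255],[[-543,-471,6],-31,255]], "squeeze": 20}}

```text
t: 3.5
tcp_pos: [0.541, -0.0901, 0.2135]
tcp_rot: [-0.115, 0.993, 0.0, 0.0]
force: [-0.2, -0.3, 0.0]
width: 0.006
grasp_force: 0.0
```

```bash
python3 - <<'E'
from h import *
obs=[]
for i in range(2):
    M,im=look('wrist','w%d.png'%i); o=lm('wrist',M,list(MODEL)); obs+=[(k,v) for k,v in o.items() if k!='console']
yaw,t=fit(obs)
r=regions_of('wrist','flap'); 
if r:
    m=r[0]['mask'].astype(np.uint8); cs=max(cv2.findContours(m,0,2)[0],key=cv2.contourArea); print(cv2.minAreaRect(cs), cv2.approxPolyDP(cs,6,True).reshape(-1,2).tolist())
pad=R.from_euler('z',yaw).apply(MODEL['flap_pad'])+t; print(pad); s=observe(); print(s['t'],s['tcp_pos'],s['tcp_rot'],s['force'],s['qpos'])
tomove(pad,yaw)
E
```

```text
wrist console [ 0.6278 -0.0717  0.0019] 0.85
wrist flap_pad [ 0.5392 -0.0933  0.0963] 0.89
wrist flap_hinge [ 0.6587 -0.0632  0.1524] 0.79
wrist flap_edge [ 0.5331 -0.0952  0.0845] 0.73
wrist console [ 0.6269 -0.0723  0.0041] 0.9
wrist flap_pad [ 0.5377 -0.0934  0.0944] 0.88
wrist flap_hinge -
wrist flap_edge [ 0.5307 -0.0942  0.0872] 0.64
yaw 13.98 t [ 0.6242 -0.0718  0.0031] res [[-2.0, -0.8, 2.1], [1.4, 0.4, -2.1], [3.2, 0.1, -1.5], [-3.5, -0.9, 0.3], [0.9, 1.1, 1.2]]
((254.0, 218.0), (88.0, 202.0), 90.0) [[158, 175], [155, 261], [217, 262], [228, 233], [247, 225], [278, 230], [291, 261], [355, 260], [351, 177]]
[ 0.54115348 -0.09250086  0.09418684]
4.05 [ 0.54110422 -0.0907349   0.21275006] [-1.14930134e-01  9.93373576e-01 -1.57738709e-05  5.86997583e-05] [-0.02286198 -0.55143665 -0.43381601] [-2.50999327e-01  3.54456837e-01  1.66189380e+00  1.39411181e-05
  1.12512111e+00 -2.05217100e+00]
shift [  0.4  -1.7 118.6] turn -0.8
```

View pics/w1.png

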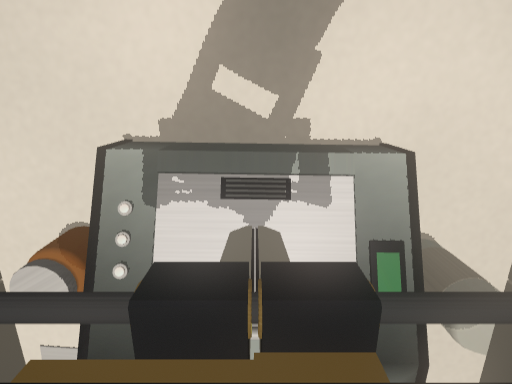

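The wrist picture shows the pad at (256,188), centred and square, with the fingertips at about (255,228). I'll go down to just above the pad.

Request:
{"api": "play_rows", "payload": {"moves": [[[4,-1,50],-1,255],[[4,-1,90],-1,255],[[4,-1,106],-1,255],[[4,-1,110],-1,255],[[4,-1,112],-1,255],[[4,-1,112],-1,255]]}}

```text
t: 4.65
tcp_pos: [0.538, -0.0929, 0.1016]
tcp_rot: [-0.124, 0.992, -0.0, 0.001]
force: [0.0, 1.5, -0.3]
width: 0.008
grasp_force: 0.0
```

Request:
{"api": "play_rows", "payload": {"moves": [[[0,0,2],0,255],[[0,0,2],0,255]]}}

```text
t: 4.85
tcp_pos: [0.5378, -0.0928, 0.0993]
tcp_rot: [-0.124, 0.992, -0.0, 0.001]
force: [0.1, 0.8, -0.1]
width: -0.0
grasp_force: 0.0
```

Request:
{"api": "play_rows", "payload": {"moves": [[[0,0,2],0,255],[[0,0,2],0,255]]}}

```text
t: 5.05
tcp_pos: [0.5374, -0.0927, 0.0966]
tcp_rot: [-0.124, 0.992, -0.0, 0.0]
force: [-0.4, 0.4, 0.7]
width: 0.007
grasp_force: 0.0
```

Request:
{"api": "play_rows", "payload": {"moves": [[[0,0,2],0,255],[[0,0,2],0,255]]}}

```text
t: 5.25
tcp_pos: [0.5373, -0.0927, 0.0944]
tcp_rot: [-0.124, 0.992, 0.0, -0.0]
force: [0.7, -0.4, -0.8]
width: 0.004
grasp_force: 0.0
```

Request:
{"api": "play_rows", "payload": {"moves": [[[0,0,1.5],0,255],[[0,0,1.5],0,255]]}}

```text
t: 5.45
tcp_pos: [0.5374, -0.0927, 0.093]
tcp_rot: [-0.124, 0.992, -0.0, -0.0]
force: [0.3, -0.9, -0.3]
width: 0.006
grasp_force: 0.1
```

Request:
{"api": "play_rows", "payload": {"moves": [[[0,0,2],0,255],[[0,0,2],0,255]]}}

```text
t: 5.65
tcp_pos: [0.5379, -0.0927, 0.0916]
tcp_rot: [-0.123, 0.992, -0.0, 0.001]
force: [-0.7, 0.9, 4.5]
width: 0.005
grasp_force: 2.4
```

Request:
{"api": "play_rows", "payload": {"moves": [[[0,0,1.5],0,255],[[0,0,1.5],0,255]]}}

```text
t: 5.85
tcp_pos: [0.5383, -0.0927, 0.0904]
tcp_rot: [-0.124, 0.992, -0.0, 0.001]
force: [-0.3, 1.7, 6.4]
width: 0.004
grasp_force: 3.2
```

Request:
{"api": "play_rows", "payload": {"moves": [[[0,0,2],0,255],[[0,0,2],0,255],[[0,0,2],0,255]]}}

```text
t: 6.15
tcp_pos: [0.5386, -0.0928, 0.0889]
tcp_rot: [-0.124, 0.992, -0.0, 0.001]
force: [0.0, 2.0, 11.8]
width: 0.009
grasp_force: 5.2
```

Request:
{"api": "play_rows", "payload": {"moves": [[[0,0,1],0,255],[[0,0,1],0,255],[[0,0,1],0,255]]}}

```text
t: 6.45
tcp_pos: [0.5389, -0.0928, 0.0881]
tcp_rot: [-0.124, 0.992, -0.0, 0.002]
force: [0.3, 2.5, 12.8]
width: 0.004
grasp_force: 5.5
```

Request:
{"api": "play_rows", "payload": {"moves": [[[0,0,-50],0,255],[[20,0,-100],0,255],[[60,0,-130],0,255],[[90,0,-130],0,255],[[90,0,-130],0,255],[[90,0,-130],0,255]]}}

```text
t: 7.05
tcp_pos: [0.4503, -0.115, 0.2169]
tcp_rot: [-0.123, 0.992, -0.0, 0.0]
force: [0.1, 0.6, 0.2]
width: 0.004
grasp_force: 0.0
```

```bash
python3 - <<'E'
from h import *
es=[]
for c in ['wrist','top','scene']:
    M,im=look(c,'a_'+c+'.png'); o=lm(c,M,['flap_hinge','flap_edge','flap_pad','isolator_bar'])
E
```

```text
wrist flap_hinge -
wrist flap_edge -
wrist flap_pad -
wrist isolator_bar -
top flap_hinge [ 0.6612 -0.0641  0.1539] 0.57
top flap_edge -
top flap_pad -
top isolator_bar -
scene flap_hinge [ 0.6611 -0.0663  0.1561] 0.73
scene flap_edge [ 0.5149 -0.0962  0.1351] 0.57
scene flap_pad [ 0.5315 -0.0931  0.1402] 0.73
scene isolator_bar -
```

View pics/a_wrist.png

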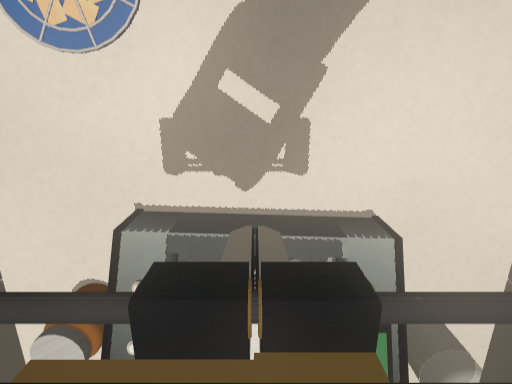

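The wrist picture shows the flap ajar, its lower edge row at about y=235. The scene camera puts the edge at z≈0.135, so the angle is about 0.36 rad. The tool can only point down, so I'll bring the closed fingertips against the edge from in front, right of the pin bracket. From there I'll carry the edge up its arc.

Request:
{"api": "play_rows", "payload": {"moves": [[[0,-40,30],0,255],[[0,-50,75],0,255],[[-20,-50,95],0,255],[[-36,-50,95],0,255],[[-40,-50,95],0,255],[[-40,-50,95],0,255]]}}

```text
t: 8.4
tcp_pos: [0.5015, -0.1534, 0.1218]
tcp_rot: [-0.124, 0.992, -0.0, 0.0]
force: [-1.1, -0.0, -0.5]
width: 0.007
grasp_force: 0.0
```

```bash
python3 - <<'E'
from h import *
c='scene'; M,im=look(c); lm(c,M,['flap_hinge','flap_edge','flap_pad'])
cv2.imwrite('pics/b.png',cv2.resize(im[150:290,200:360,::-1],None,fx=4,fy=4,interpolation=2))
E
```

```text
scene flap_hinge [ 0.6602 -0.0646  0.1549] 0.75
scene flap_edge [ 0.5146 -0.0965  0.1343] 0.95
scene flap_pad [ 0.5327 -0.0966  0.1372] 0.83
```

View pics/b.png

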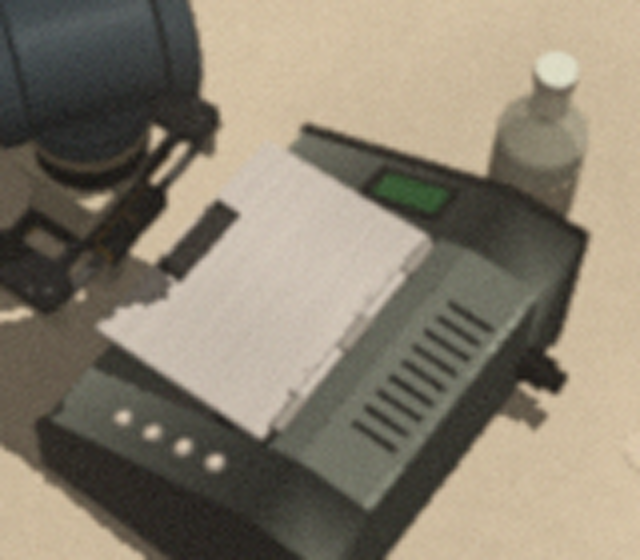

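The scene crop shows the flap standing ajar, with the gripper in front of its free edge around (110,260). I'll ease in to contact.

Request:
{"api": "play_rows", "payload": {"moves": [[[-6,0,0],0,255],[[-12,0,0],0,255],[[-15,0,0],0,255],[[-15,0,0],0,255]]}}

```text
t: 9.0
tcp_pos: [0.5162, -0.1496, 0.1216]
tcp_rot: [-0.124, 0.992, -0.0, 0.0]
force: [0.3, -0.1, -0.1]
width: 0.004
grasp_force: 0.0
```

Request:
{"api": "play_rows", "payload": {"moves": [[[-2,0,0],0,255],[[-3,0,0],0,255],[[-3,0,0],0,255]]}}

```text
t: 9.3
tcp_pos: [0.5186, -0.149, 0.1215]
tcp_rot: [-0.124, 0.992, 0.0, -0.0]
force: [0.1, 0.5, 0.2]
width: 0.006
grasp_force: 0.1
```

Request:
{"api": "play_rows", "payload": {"moves": [[[-2,0,0],0,255],[[-2,0,0],0,255]]}}

```text
t: 9.5
tcp_pos: [0.519, -0.1488, 0.1209]
tcp_rot: [-0.124, 0.992, 0.0, -0.002]
force: [-7.5, -4.7, -0.6]
width: 0.005
grasp_force: 4.2
```

Request:
{"api": "play_rows", "payload": {"moves": [[[0,0,-3],0,255],[[0.3,0,-6],0,255],[[0.5,0,-9],0,255]]}}

```text
t: 9.8
tcp_pos: [0.5183, -0.149, 0.13]
tcp_rot: [-0.124, 0.992, 0.0, -0.002]
force: [-8.3, -4.1, -0.1]
width: 0.008
grasp_force: 4.5
```

Request:
{"api": "play_rows", "payload": {"moves": [[[0,0,-4],0,255],[[0,0,-7],0,255],[[0,0,-10],0,255]]}}

```text
t: 10.1
tcp_pos: [0.5182, -0.1491, 0.14]
tcp_rot: [-0.123, 0.992, 0.0, -0.002]
force: [-9.2, -5.1, 0.1]
width: 0.002
grasp_force: 5.0
```

```bash
python3 - <<'E'
from h import *
c='scene'; M,im=look(c); lm(c,M,['flap_hinge','flap_edge','flap_pad'])
E
```

```text
scene flap_hinge [ 0.6578 -0.0642  0.1535] 0.55
scene flap_edge [ 0.515  -0.0949  0.1553] 0.58
scene flap_pad [ 0.5285 -0.0979  0.1558] 0.87
```

The flap edge rose by 20 mm with the fingers, so the carry works. I'll keep going along the arc.

Request:
{"api": "play_rows", "payload": {"moves": [[[-0.2,0,-6.5],0,255],[[-0.6,0,-13],0,255],[[-1.3,0,-19.5],0,255],[[-2.2,0,-25.7],0,255],[[-3.5,0,-32],0,255],[[-5,0,-38],0,255]]}}

```text
t: 10.9
tcp_pos: [0.5234, -0.1479, 0.1785]
tcp_rot: [-0.123, 0.992, 0.0, -0.002]
force: [-8.3, -4.2, 1.8]
width: -0.001
grasp_force: 4.6
```

Request:
{"api": "play_rows", "payload": {"moves": [[[-1.8,0,-6.2],0,255],[[-3.9,0,-12.3],0,255],[[-6.3,0,-18.3],0,255],[[-8.9,0,-24.2],0,255],[[-11.7,0,-30],0,255],[[-14.8,0,-35.7],0,255],[[-18.2,0,-41.2],0,255],[[-21.8,0,-46.6],0,255],[[-25.6,0,-51.8],0,255],[[-29.6,0,-56.8],0,255]]}}

```text
t: 11.9
tcp_pos: [0.5535, -0.1405, 0.2359]
tcp_rot: [-0.123, 0.992, -0.0, -0.0]
force: [-2.5, -1.2, 2.0]
width: 0.006
grasp_force: 1.0
```

```bash
python3 - <<'E'
from h import *
c='scene'; M,im=look(c); lm(c,M,['flap_hinge','flap_edge','flap_pad'])
E
```

```text
scene flap_hinge [ 0.6614 -0.0673  0.1546] 0.89
scene flap_edge [ 0.5503 -0.0909  0.2502] 0.88
scene flap_pad [ 0.6231 -0.0687 -0.0027] 0.72
```

Request:
{"api": "play_rows", "payload": {"moves": [[[-7,0,-6.5],0,255],[[-13,0,-12.5],0,255],[[-20,0,-18.3],0,255],[[-27,0,-23.5],0,255],[[-34,0,-28.5],0,255],[[-41,0,-33],0,255],[[-49,0,-37],0,255],[[-57,0,-41],0,255],[[-65,0,-44],0,255],[[-73,0,-46.5],0,255],[[-81,0,-49],0,255],[[-89,0,-50.7],0,255],[[-98,0,-51.5],0,255],[[-106,0,-52],0,255],[[-114,0,-52],0,255],[[-120,0,-51],0,255],[[-126,0,-50],0,255]]}}

```text
t: 13.8
tcp_pos: [0.6763, -0.1092, 0.2852]
tcp_rot: [-0.124, 0.992, 0.0, -0.0]
force: [-0.1, 0.8, 0.5]
width: 0.004
grasp_force: 0.0
```

Request:
{"api": "play_rows", "payload": {"moves": [[[-4,0,1],0,255],[[-8,0,2],0,255],[[-10,0,2],0,255],[[-10,0,2],0,255]]}}

```text
t: 14.2
tcp_pos: [0.6857, -0.1068, 0.2834]
tcp_rot: [-0.124, 0.992, 0.0, -0.0]
force: [-0.3, -0.3, 0.1]
width: 0.004
grasp_force: 0.0
```

```bash
python3 - <<'E'
from h import *
c='scene'; M,im=look(c); lm(c,M,['flap_hinge','flap_edge'])
c='top'; M,im=look(c); lm(c,M,['flap_hinge','flap_edge','isolator_bar'])
E
```

```text
scene flap_hinge [ 0.6624 -0.0658  0.1544] 0.69
scene flap_edge [ 0.6905 -0.0571  0.2961] 0.73
top flap_hinge -
top flap_edge -
top isolator_bar -
```

Request:
{"api": "play_rows", "payload": {"moves": [[[-3,0,0],0,255],[[-5,0,0],0,255],[[-5,0,0],0,255]]}}

```text
t: 14.85
tcp_pos: [0.6905, -0.1056, 0.2832]
tcp_rot: [-0.124, 0.992, -0.0, -0.0]
force: [-1.5, -0.9, -1.1]
width: 0.006
grasp_force: 0.6
```

Request:
{"api": "play_rows", "payload": {"moves": [[[-1.5,0,0],0,255],[[-2,0,0],0,255],[[-2,0,0],0,255]]}}

```text
t: 15.15
tcp_pos: [0.6923, -0.1051, 0.2833]
tcp_rot: [-0.124, 0.992, 0.0, -0.0]
force: [-2.7, -0.4, -0.7]
width: 0.005
grasp_force: 0.9
```

Request:
{"api": "play_rows", "payload": {"moves": [[[-1.5,0,0],0,255],[[-2,0,0],0,255],[[-2,0,0],0,255]]}}

```text
t: 15.45
tcp_pos: [0.6943, -0.1047, 0.2834]
tcp_rot: [-0.124, 0.992, 0.0, -0.0]
force: [-2.7, -1.0, -0.9]
width: 0.002
grasp_force: 1.1
```

```bash
python3 - <<'E'
from h import *
c='scene'; M,im=look(c); lm(c,M,['flap_hinge','flap_edge']); lm(c,M,['flap_hinge','flap_edge'])
cv2.imwrite('pics/c.png',cv2.resize(im[110:290,190:370,::-1],None,fx=3.3,fy=3.3,interpolation=2))
E
```

```text
scene flap_hinge [ 0.6601 -0.0671  0.155 ] 0.67
scene flap_edge [ 0.6964 -0.0546  0.293 ] 0.47
scene flap_hinge [ 0.6601 -0.0671  0.155 ] 0.67
scene flap_edge [ 0.6964 -0.0546  0.293 ] 0.47
```

View pics/c.png

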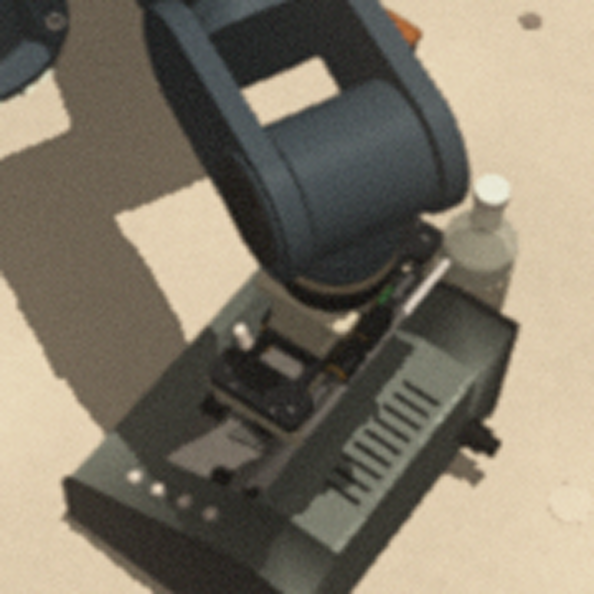

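The crop shows the flap nearly edge-on, standing behind the gripper (white line from (410,310) to (450,265)). I'll push on until the stop is clearly felt.

Request:
{"api": "play_rows", "payload": {"moves": [[[-2,0,0],0,255],[[-3,0,0],0,255],[[-3,0,0],0,255]]}}

```text
t: 16.0
tcp_pos: [0.6972, -0.1039, 0.2833]
tcp_rot: [-0.124, 0.992, -0.0, -0.0]
force: [-4.7, -0.9, 0.0]
width: 0.007
grasp_force: 1.5
```

Request:
{"api": "play_rows", "payload": {"moves": [[[-2,0,0],0,255],[[-3,0,0],0,255],[[-3,0,0],0,255]]}}

```text
t: 16.3
tcp_pos: [0.7001, -0.1032, 0.2833]
tcp_rot: [-0.124, 0.992, 0.0, -0.0]
force: [-4.8, -1.4, -0.7]
width: 0.003
grasp_force: 1.9
```

The resistance is springy and grows slowly, so this is the stop yielding a little. I'll back away and check that the flap stands.

Request:
{"api": "play_rows", "payload": {"moves": [[[8,0,0],0,255],[[20,0,0],0,255],[[50,0,-10],0,255],[[90,0,-20],0,255],[[130,20,-20],0,255],[[170,40,-20],0,255],[[200,50,-20],0,255],[[200,50,-20],0,255],[[200,50,-20],0,255]]}}

```text
t: 17.2
tcp_pos: [0.4942, -0.1038, 0.3044]
tcp_rot: [-0.123, 0.992, -0.0, 0.001]
force: [-0.6, -1.0, 0.4]
width: 0.004
grasp_force: 0.0
```

```bash
python3 - <<'E'
from h import *
for c in ['scene','top','wrist']:
    M,im=look(c,'d_'+c+'.png'); lm(c,M,['flap_hinge','flap_edge','flap_pad','isolator_bar'])
cv2.imwrite('pics/d.png',np.hstack([cv2.resize(cv2.imread('pics/d_scene.png')[110:290,190:370],(390,390)),cv2.resize(cv2.imread('pics/d_wrist.png'),(410,390))]))
E
```

```text
scene flap_hinge [ 0.6619 -0.0676  0.1526] 0.58
scene flap_edge [ 0.6892 -0.0554  0.2982] 0.87
scene flap_pad [ 0.6887 -0.0637  0.2811] 0.63
scene isolator_bar [ 0.6054 -0.0772  0.0929] 0.68
top flap_hinge [ 0.6592 -0.0622  0.151 ] 0.66
top flap_edge [ 0.6946 -0.0569  0.2965] 0.81
top flap_pad [ 0.6872 -0.0569  0.2794] 0.74
top isolator_bar -
wrist flap_hinge -
wrist flap_edge -
wrist flap_pad -
wrist isolator_bar [ 0.6284 -0.0722  0.0043] 0.75
```

View pics/d.png

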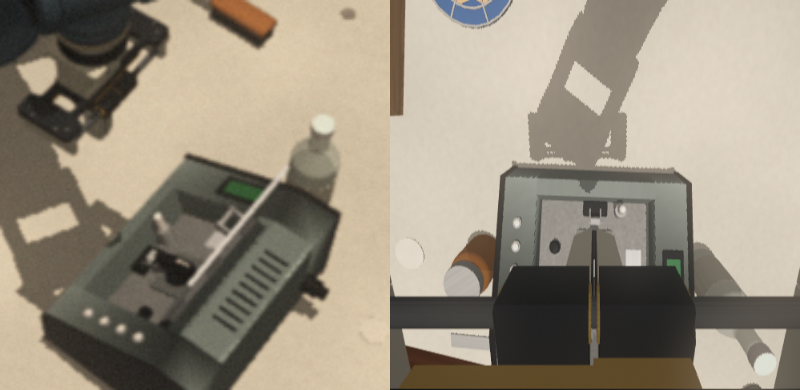

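The flap stands by itself on its stop (scene part: white line from (200,285) to (285,180)). The bar handle is at about (165,265) in that part. I'll hover over the switch for a close look.

Request:
{"api": "play_rows", "payload": {"moves": [[[-40,0,10],0,255],[[-80,0,40],0,255],[[-100,0,75],0,255],[[-104,0,97],0,255],[[-104,0,99],0,255],[[-104,0,99],0,255]]}}

```text
t: 18.55
tcp_pos: [0.5946, -0.0783, 0.2048]
tcp_rot: [-0.124, 0.992, 0.0, -0.0]
force: [0.3, -0.1, 0.6]
width: -0.001
grasp_force: 0.0
```

```bash
python3 - <<'E'
from h import *
for i in range(2):
    M,im=look('wrist','e.png'); o=lm('wrist',M,['isolator_bar']); lm('wrist',M,['isolator_bar'],find_in)
r=regions_of('wrist','isolator_bar')
if r:
    m=r[0]['mask'].astype(np.uint8); cs=max(cv2.findContours(m,0,2)[0],key=cv2.contourArea); print(cv2.boundingRect(cs),cv2.minAreaRect(cs))
s=observe();print(s['tcp_pos'],s['t'])
cv2.imwrite('pics/e1.png',cv2.resize(im[90:330,120:400,::-1],None,fx=2.5,fy=2.5,interpolation=2))
E
```

```text
wrist isolator_bar [ 0.6042 -0.0742  0.0928] 0.84
wrist isolator_bar [ 0.6038 -0.0792  0.0953] 0.92
wrist isolator_bar [ 0.6041 -0.0738  0.0949] 0.58
wrist isolator_bar [ 0.6058 -0.0774  0.0955] 0.68
(236, 166, 39, 63) ((257.55267333984375, 197.26528930664062), (38.94579315185547, 60.22174072265625), 25.64100456237793)
[ 0.59486939 -0.0784162   0.20535532] 18.9
```

View pics/e1.png

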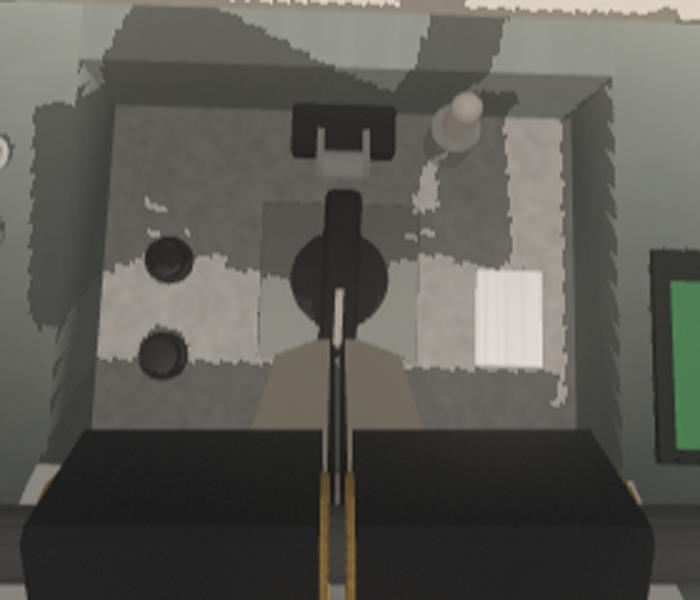

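The close-up shows the bar from (343,190) to (340,340), standing straight, with the knobs at (168,258) and (162,355) well away. The catch block ends at about y=175. I'll lower the closed tips to the right of the bar's lower end and push it left, which is clockwise.

Request:
{"api": "play_rows", "payload": {"moves": [[[9,-27,20],0,255],[[9,-27,60],0,255],[[9,-27,95],0,255],[[9,-27,112],0,255],[[9,-27,118],0,255],[[9,-27,118],0,255]]}}

```text
t: 19.5
tcp_pos: [0.5926, -0.1067, 0.0864]
tcp_rot: [-0.124, 0.992, 0.0, -0.0]
force: [-0.9, -0.7, 0.9]
width: 0.004
grasp_force: 0.0
```

Request:
{"api": "play_rows", "payload": {"moves": [[[0,3,0],0,255],[[0,6,0],0,255],[[0,6,0],0,255]]}}

```text
t: 19.8
tcp_pos: [0.5917, -0.1006, 0.0876]
tcp_rot: [-0.124, 0.992, -0.0, 0.001]
force: [0.3, -0.4, 0.8]
width: 0.007
grasp_force: 0.2
```

Request:
{"api": "play_rows", "payload": {"moves": [[[0,3,0],0,255],[[0,3,0],0,255]]}}

```text
t: 20.0
tcp_pos: [0.5908, -0.0991, 0.0872]
tcp_rot: [-0.124, 0.992, -0.001, 0.001]
force: [-0.5, -9.0, 1.4]
width: 0.005
grasp_force: 4.5
```

Request:
{"api": "play_rows", "payload": {"moves": [[[1.2,2,0.6],0,255],[[2.2,3.8,1],0,255],[[3.2,5.6,1.5],0,255],[[4,7.6,1.8],0,255],[[4.6,9.6,2.1],0,255],[[5.1,11.7,2.4],0,255]]}}

```text
t: 20.6
tcp_pos: [0.5829, -0.0887, 0.0848]
tcp_rot: [-0.124, 0.992, -0.001, 0.0]
force: [0.2, -6.9, 2.6]
width: 0.003
grasp_force: 2.7
```

Request:
{"api": "play_rows", "payload": {"moves": [[[0.2,2,0.1],0,255],[[0.3,4,0.2],0,255],[[0.4,6.2,0.2],0,255],[[0.2,8.2,0.1],0,255]]}}

```text
t: 21.0
tcp_pos: [0.58, -0.0812, 0.0842]
tcp_rot: [-0.124, 0.992, -0.001, -0.0]
force: [-5.7, -15.7, 0.3]
width: 0.009
grasp_force: 6.4
```

```bash
python3 - <<'E'
from h import *
s=observe(); print(s['force'],s['tcp_pos'])
M,im=look('wrist'); a=im[60:340,120:400,::-1]; lm('wrist',M,['isolator_bar'])
M,im=look('scene'); b=im[170:270,230:330,::-1]; lm('scene',M,['flap_edge','isolator_bar'])
cv2.imwrite('pics/f.png',np.hstack([cv2.resize(x,(400,400),interpolation=2) for x in(a,b)]))
E
```

```text
[ -5.73911223 -15.71196858   0.33864905] [ 0.57998139 -0.0812177   0.0842362 ]
wrist isolator_bar -
scene flap_edge [ 0.6885 -0.0578  0.2973] 0.89
scene isolator_bar [ 0.6046 -0.0802  0.0965] 0.55
```

View pics/f.png

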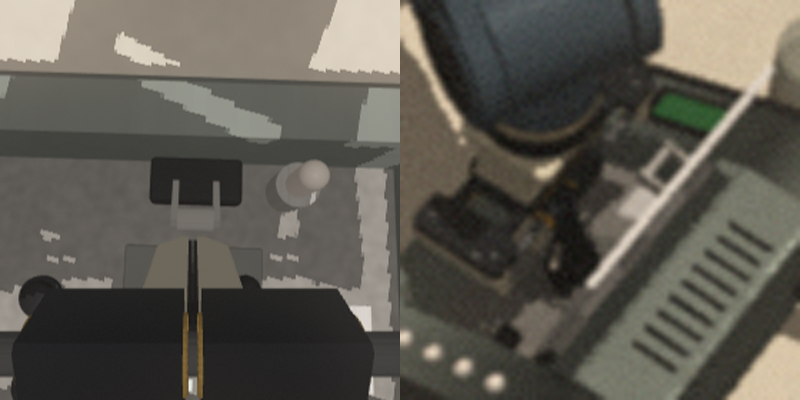

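The wrist part shows the tips behind the catch (195,240) with the bar's end out at (250,285). The geometry puts the bar near 60°. I'll push a little more to confirm the stop.

Request:
{"api": "play_rows", "payload": {"moves": [[[-0.8,0.8,-0.3],0,255],[[-1.5,1.5,-0.6],0,255],[[-1.5,1.5,-0.6],0,255]]}}

```text
t: 21.55
tcp_pos: [0.5801, -0.0807, 0.0844]
tcp_rot: [-0.124, 0.992, -0.002, -0.002]
force: [-6.8, -19.1, -0.2]
width: 0.005
grasp_force: 9.1
```

The force climbs with hardly any motion, so that is the stop. I'll back off, lift out and look.

Request:
{"api": "play_rows", "payload": {"moves": [[[1.5,-6,0],0,255],[[1.5,-12,-5],0,255],[[0,-14,-40],0,255],[[-5,-10,-85],0,255],[[-10,0,-120],0,255],[[-10,0,-120],0,255],[[-10,0,-120],0,255]]}}

```text
t: 22.25
tcp_pos: [0.5915, -0.0754, 0.2054]
tcp_rot: [-0.124, 0.992, -0.0, 0.001]
force: [0.2, 0.7, -0.3]
width: 0.004
grasp_force: 0.0
```

```bash
python3 - <<'E'
from h import *
M,im=look('wrist','g.png'); lm('wrist',M,['isolator_bar'])
r=regions_of('wrist','isolator_bar')
if r:
    m=r[0]['mask'].astype(np.uint8); cs=max(cv2.findContours(m,0,2)[0],key=cv2.contourArea); print(cv2.minAreaRect(cs))
cv2.imwrite('pics/g1.png',cv2.resize(im[60:300,120:400,::-1],None,fx=2.5,fy=2.5,interpolation=2))
print(observe()['tcp_pos'])
E
```

```text
wrist isolator_bar [ 0.6022 -0.0747  0.0922] 0.87
((252.75, 203.25), (36.76955032348633, 65.76093292236328), 45.0)
[ 0.59060949 -0.07566984  0.20331474]
```

View pics/g1.png

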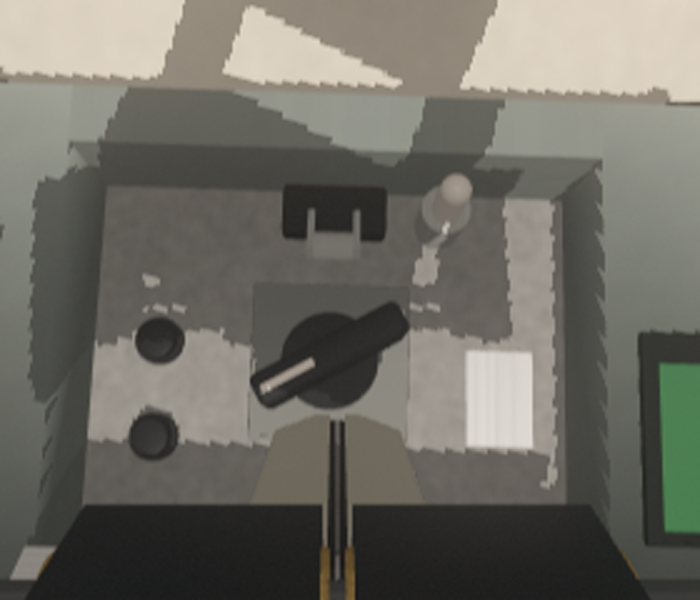

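The bar now lies from (262,390) to (398,320), about 62° in the image, which fits the 60° stop. I'll withdraw, check that the flap still stands, and hand in.

Request:
{"api": "play_rows", "payload": {"moves": [[[40,0,-30],0,255],[[85,0,-60],0,255],[[130,0,-90],0,255],[[160,0,-100],0,255],[[160,0,-100],0,255],[[160,0,-100],0,255]]}}

```text
t: 23.0
tcp_pos: [0.436, -0.1151, 0.3042]
tcp_rot: [-0.123, 0.992, 0.0, -0.0]
force: [-0.1, 0.1, 0.6]
width: 0.001
grasp_force: 0.0
```

```bash
python3 - <<'E'
from h import *
M,im=look('scene'); o=lm('scene',M,['flap_hinge','flap_edge','bottle','jar','brush','roundel'])
if o['flap_edge'][2]>.28: print(sign_off())
E
```

```text
scene flap_hinge [ 0.6594 -0.0656  0.1546] 0.72
scene flap_edge -
scene bottle [ 0.6134  0.1683 -0.0017] 0.89
scene jar [ 0.7068 -0.2907 -0.0015] 0.92
scene brush [0.2604 0.3178 0.007 ] 0.72
scene roundel [ 0.2887 -0.3733 -0.0016] 0.73Traceback (most recent call last):
  File "<stdin>", line 3, in <module>
KeyError: 'flap_edge'
```

```bash
python3 - <<'E'
from h import *
z=[]
for c in ['scene','top']:
    M,im=look(c); o=lm(c,M,['flap_edge','flap_pad']); z+=[v[2] for v in o.values()]
if z and min(z)>.26: print(sign_off())
E
```

```text
scene flap_edge [ 0.689  -0.0588  0.2978] 0.7
scene flap_pad [ 0.6863 -0.0628  0.2811] 0.65
top flap_edge [ 0.6923 -0.0567  0.294 ] 0.58
top flap_pad [ 0.6854 -0.0598  0.2817] 0.57
the job is handed in; nothing more can be done
None
```

The kiln job is done and handed in at about 23 s: the flap stands open on its stop, the main switch is turned clockwise to its 60° stop, the gripper is clear, and the bottle, jar, brush and roundel are where they were.

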